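Feed sample blocks under a scan head with a push stick

ROBOT

A 6-joint arm with a two-finger parallel gripper is mounted at the origin on the work surface. World frame = base frame: x ahead of the robot, y to its left, z up, the work surface at z = 0. Lengths are in m, angles in rad, forces in N, time in s.
With the tool pointing down it reaches from about 0.25 to 0.725 m from the base axis. Payload 4 kg.
Tool frame: the origin (TCP) lies on the centre line of the jaws, within the pads' length; the fingertips stand 17 mm ahead of it and the grasp point (between the pads) lies 2 mm behind it; z points along the fingers, y is the line along which they close (so a half turn about z gives the same grasp; the last joint's range is limited). The gripper opens to 85 mm and grips with 20 to 120 N. Pads are 22 mm wide; open, the fingers measure 114 mm over their backs; the gripper's body (76 mm by 85 mm) begins 54 mm behind the grasp point. The pads swing forward as they close: fully open they stand 13 mm farther back than shut.
Start: joints at [1.297, 0.241, 0.005, 1.335, 0, 1.571], TCP at [0.135, 0.481, 0.248] pointing down, gripper open.
Joint ranges: [-2.72, 2.72], [-1.05, 1.87], [-1.09, 1.28], [-1.99, 2.15], [-1.42, 1.44], [-3.14, 3.14]. Speed limits (rad/s): [2.79, 2.79, 3.14, 3.14, 3.14, 3.14].

INTERFACE

Orientations are given as a unit quaternion [x, y, z, w].
In Python, from workcell import get_obs, imaging, order gives the robot as it stands.
- The arm moves only by the tool apply_moves, never from a script. Its argument "targets" is a list that holds one entry, the list of rows, each a list of 5 numbers: the shift along the world's x, y, z in units of 40 mm (1.0 is 40 mm), then the turn about the world's z in degrees, then the gripper command: -1 is shut, 1 is fully open, values between are in proportion. In form: [[[dx, dy, dz, turn, fingers], ...]]. A call has 1 to 8 rows; each row shifts and turns the commanded pose from where the row before left it; what a row does not reach is not made up. A row lasts 1/12 s, in which the tool goes at most 41.7 mm and 7.16 degrees, less where a joint would pass 70% of its speed; a pose out of reach is approached as far as the arm can. A call is refused whole if a number of a shift passes 1 or a number of a turn 7.16, either way. A call with a gripper value outside its range is refused whole. The fingers move at their own pace and stop on an object; the grip force is fixed at half the most. Time passes only in rows, so rows that do not move let the fingers close. It gives the time, the measured TCP pose, the force, the opening and the grip force at its end, in the units of the state.
- get_obs(): the state, without advancing time (a new reading comes with each control period).
- imaging.camera(name): name is "scene" or "top"; returns (picture, depth): 480x640x3 uint8, blue, green, red; 480x640 float32, m along the optical axis (not along the pixel's ray), 0 where there is no reading.
- imaging.get_calibration(name): a dict with "camera_matrix" (3x3 intrinsics, pixels), "k1" (the pictures are not rectified: a ray, as slopes to the right and down, at radius r is drawn at 1 + k1 r^2 times it, then the intrinsics apply), "eye" and "rotation" of the camera in the world. Camera axes: x right, y down, z forward; pixel columns grow to the right and rows downward; lengths in m; the calibration is good to about 2 mm. A picture is of the moment at which its call begins. get_calibration takes no time and is no camera call.
- order.job_done(): hands the job in; it is judged then, once.
The state is a dict: "clock": time; "joint_pos": joint angles; "joint_vel": joint speeds; "tau": joint torques, N m; "eef_pos": TCP position; "tool_rot": TCP orientation; "ft_force": force on the tool from outside, world axes, zero at the start; "ft_torque": the same for the moment, N m; "grip_width": finger opening in m; "grasp_force": force on a finger pad.
Only numpy, scipy, OpenCV 4.12 (cv2) and the standard library are available. Lean on these libraries where they do the work, as an engineer would, in place of code of your own. Each camera call takes 0.05 s, during which the arm holds its last target. There are 200 camera calls.

TASK

First tilt the light panel until it leans back 30 degrees from upright, its pale face tipped upwards and its top away from the fence, and let go of it so that it stays there by itself. Then set the sample blocks (two or three are there) lengthwise on the white board at the left-hand end and, with the notched push stick in the gripper, feed them steadily to the right under the scan head, the shortest first and then by length, each one square against the fence as it passes the scan line and all left against the fence wholly past the head; keep the fingers off the blocks while one is under the head. Finally lay the push stick back on its rubber mat, and leave the mortar and the tin where they stand.

Things in the scene. Friction and masses are not known exactly. Their poses are not given: they have to be found in the camera images.
- rig: fixed feed rig. Origin: at table height, under the scan line, in the plane of the fence's working face. x points away from the robot (through the fence), y to the left along the fence; blocks are fed towards -y. White board, 12 mm thick: x = -80 to +20 mm, y = -325 to +305 mm. Fence: x = 0 to 20 mm, its top 32 mm above the table, along the whole board. A block against it has its centre at x = -25 mm.
- scan_head (a point): middle of the grey scan head's underside, (0, 0, 78) mm of the rig. The head hangs from a post behind the fence (x = 25 to 65 mm) and is open towards the robot: in the rig's frame x = -60 to +65 mm, y = -25 to +25 mm, underside 78 mm and top 115 mm above the table. Black lines on its top and on the board mark the scan line y = 0.
- fence_in (a point): left-hand (infeed) end of the fence: point (0, 300, 32) mm of the rig, on the top edge of the working face
- fence_out (a point): near the right-hand (outfeed) end of the fence: point (0, -290, 32) mm of the rig, on the top edge of the working face
- panel (a joint): lean of the light panel from upright, rad: 0 upright, grows as its top goes back, away from the fence (towards the robot), from -0.4 to 1.2. A stiff friction hinge (about 0.6 N m) holds it wherever it is left; about 4 to 5 N at the bar moves it.
- panel_hinge (a point): on the hinge axis of the light panel, mid-width, 40 mm above the table. Its x axis points from the panel's pale face towards the fence side, so the panel leans back towards -x; its y axis runs along the hinge. The panel is 122 mm wide and 12 mm thick and reaches 120 mm from the axis.
- panel_bar (a point): middle of the round black bar (12 mm diameter, along the hinge direction, 76 mm clear between its two arms) at the panel's free edge, 165 mm from the hinge axis, 45 mm clear of the panel's edge; a grip for pinching from above.
- block_60: pressed cork-brown sample block, 60 mm long (its x axis) x 50 mm wide (its y) x 50 mm high, about 156 g (varies). Origin at the centre of its underside. May be absent. Starts on the table, lengthwise roughly along world y.
- block_80: pressed cork-brown sample block, 80 mm long (its x axis) x 50 mm wide (its y) x 50 mm high, about 208 g (varies). Origin at the centre of its underside. May be absent. Starts on the table, lengthwise roughly along world y.
- block_100: pressed cork-brown sample block, 100 mm long (its x axis) x 50 mm wide (its y) x 50 mm high, about 260 g (varies). Origin at the centre of its underside. May be absent. Starts on the table, lengthwise roughly along world y.
- stick: light wooden push stick, about 170 g, lying on the mat. Origin under the middle of its grip, at its underside; x points along it to the notch. Bar 24 mm wide, 22 mm high from x = -60 to +120 mm; grip 24 mm wide from x = -35 to +35 mm, its top 52 mm above the underside; flat foot under the grip, 90 x 60 mm, 7 mm thick.
- stick_grip (a point): middle of the push stick's grip, 38 mm above its underside
- stick_notch (a point): inner corner of the notch, 125 mm ahead of the grip, 11 mm above the underside. Two 8 mm thick, 22 mm high prongs form a 90 degree V opening along the stick's +x (each inner face 45 degrees to the stick), which takes a block's corner; the prong ends are 148 mm ahead of the grip and 25 mm to either side.
- stick_mid (a point): middle of the push stick's length, 44 mm ahead of the grip, at its underside
- mat: black rubber mat fixed to the table, 240 mm (its x) x 90 mm x 3 mm. Origin at the centre of its underside.
- mortar: steel mortar, 96 mm wide, 75 mm high; leave alone. Origin at its foot's centre.
- tin: plain metal tin, 72 mm wide, 90 mm high; leave alone. Origin at its foot's centre.
Mind the look-alikes: they are no part of the job. What is shaped like the block_60 but red or yellow is not meant.

How it is judged:
On the way, in this order (a step that is already met when the one before it is completed fails the run):
1. the light panel leans 30 degrees (within 5) back from upright and stays there with nothing touching it (value of joint panel between 0.435 and 0.611 rad and contact force between the fingers and panel below 0.1 N and velocity of joint panel between -0.03 and 0.03 rad/s), for 0.5 s.
2. the 60 mm block is under the scan line, flat on the board and square against the fence (y of block_60 in the frame of rig between -0.015 and 0.015 m and x of block_60 in the frame of rig above -0.03 m and angle between the x axis of block_60 and the y axis of rig, either way round below 0.08 rad and z of block_60 in the frame of rig below 0.018 m), for 0.2 s.
3. the 80 mm block is under the scan line, flat on the board and square against the fence (y of block_80 in the frame of rig between -0.015 and 0.015 m and x of block_80 in the frame of rig above -0.03 m and angle between the x axis of block_80 and the y axis of rig, either way round below 0.08 rad and z of block_80 in the frame of rig below 0.018 m), for 0.2 s.
4. the 100 mm block is under the scan line, flat on the board and square against the fence (y of block_100 in the frame of rig between -0.015 and 0.015 m and x of block_100 in the frame of rig above -0.03 m and angle between the x axis of block_100 and the y axis of rig, either way round below 0.08 rad and z of block_100 in the frame of rig below 0.018 m), for 0.2 s.
At the end, for the whole second after the job is handed in: The panel leans back 30 degrees (within 5), untouched; every block lies still and flat on the board, square to the fence (4.5 degrees) and within 5 mm of it, wholly past the scan head; the stick lies still on its mat, its middle within 50 mm of the mat's centre (value of joint panel between 0.435 and 0.611 rad and contact force between the fingers and panel below 0.1 N and y of block_60 in the frame of rig between -0.31 and -0.05 m and x of each of block_60, block_80, block_100 in the frame of rig above -0.03 m and angle between the x axis of each of block_60, block_80, block_100 and the y axis of rig, either way round below 0.08 rad and z of each of block_60, block_80, block_100 in the frame of rig below 0.018 m and linear speed of each of block_60, block_80, block_100, stick below 0.02 m/s and y of block_80 in the frame of rig between -0.31 and -0.06 m and y of block_100 in the frame of rig between -0.31 and -0.07 m and horizontal distance between stick_mid and mat below 0.05 m and height (world z) of stick below 0.012 m).
It fails at once if the fingers touch a block while a block is under the scan line ((y of block_60 in the frame of rig between -0.02 and 0.02 m or y of block_80 in the frame of rig between -0.02 and 0.02 m or y of block_100 in the frame of rig between -0.02 and 0.02 m) and (contact force between the fingers and block_60 above 0.5 N or contact force between the fingers and block_80 above 0.5 N or contact force between the fingers and block_100 above 0.5 N)).
It fails at once if the mortar or the tin is pushed more than 4 cm aside (distance of any of mortar, tin from where it was at the start of the episode above 0.04 m).
Of block_60, block_80, block_100 only 2 to 3 are there at a start; the rules pass over those that are not, and their reading is None.
At some moment in a run one of block_60, block_80, block_100, stick may be knocked a few centimetres aside while the robot is not near it.
Once in a run the grip may slacken for a moment while it holds something.
It also fails if it takes over 210 s, if anything falls off the work surface, if the arm or the gripper's body presses on something with over 40 N, if the wrist force passes 120 N, or if a joint passes its speed limit or range.

## Working session

There is one attempt and no reset: what is moved stays moved. The work goes in short steps, Python scripts to look and compute and a tool call to move; the robot and the scene stay as the last step left them, time stands still between calls to the robot, and variables do not carry over. Pictures are saved under pics/ and viewed, at most 14 in all, crops included, and the job is handed in when it is done.

Besides the shell and the picture viewer there is one more tool, called after "Call:" in YAML: its name, and indented under it one key for each argument. apply_moves: Moves the arm, as the interface text tells. Its arguments: {"type":"object","properties":{"targets":{"type":"array","items":{"type":"array","items":{"type":"array","items":{"type":"number"}}}}},"required":["targets"]}

```bash
mkdir -p pics
cat > h.py <<'E'
import numpy as np, cv2, sys
from workcell import get_obs, imaging, order
def shot(n):
    im,d=imaging.camera(n); c=imaging.get_calibration(n); return im,d,c
def cloud(d,c):
    K=np.array(c["camera_matrix"]);v,u=np.mgrid[0:480,0:640].astype(float)
    p=cv2.undistortPoints(np.stack([u.ravel(),v.ravel()],1)[:,None],K,np.array([c["k1"],0,0,0.])).reshape(480,640,2)
    P=np.dstack([p*d[...,None],d])
    return P@np.array(c["rotation"]).T+np.array(c["eye"])
E
python3 - <<'E'
from h import *
for n in("scene","top"):
    im,d,c=shot(n);cv2.imwrite(f"pics/{n}0.png",im);np.savez(f"{n}0.npz",im=im,P=cloud(d,c),d=d)
    print(n,c["eye"],c["rotation"],c["k1"])
o=get_obs();print(o["clock"],o["eef_pos"],o["tool_rot"],o["grip_width"])
E
ls
```

```text
h.py
picsTraceback (most recent call last):
  File "<stdin>", line 3, in <module>
  File "h.py", line 9, in cloud
    return P@np.array(c["rotation"]).T+np.array(c["eye"])
           ~^~~~~~~~~~~~~~~~~~~~~~~~~~
ValueError: matmul: Input operand 1 has a mismatch in its core dimension 0, with gufunc signature (n?,k),(k,m?)->(n?,m?) (size 4 is different from 3)
```

View pics/scene0.png

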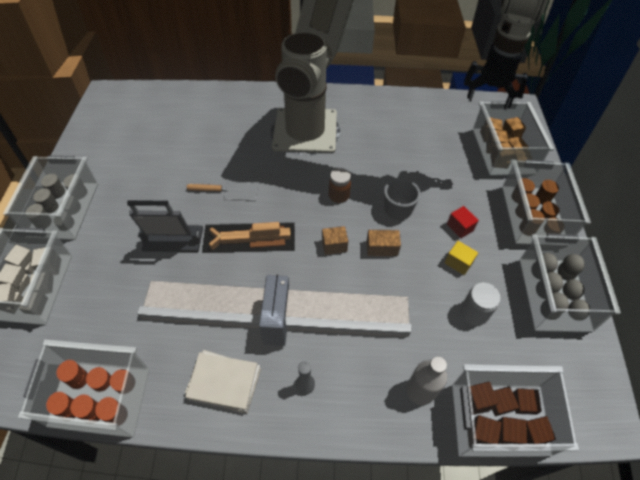

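The scene view faces the robot. Two cork blocks are at about (335,239) and (384,242), the stick on its mat at (250,236), the panel at (160,225) and the rig along row 305. The rotation is a quaternion, so I'll fix the helper.

```bash
sed -i 's/np.array(c\["rotation"\]).T/R.from_quat(c["rotation"]).as_matrix().T/; 1a from scipy.spatial.transform import Rotation as R' h.py
python3 - <<'E'
from h import *
for n in("scene","top"):
    im,d,c=shot(n);cv2.imwrite(f"pics/{n}1.png",im);np.savez(f"{n}0.npz",im=im,P=cloud(d,c),d=d)
    print(n,c["eye"],c["rotation"],c["k1"])
o=get_obs();print(o["clock"],o["eef_pos"],o["tool_rot"],o["grip_width"])
P=np.load("scene0.npz")["P"]
for u,v in [(320,170),(335,232),(384,235),(268,230),(274,300),(150,290),(405,315),(160,225),(160,205),(100,150)]: print(u,v,P[v,u].round(3))
E
```

```text
scene [1.09992575 0.08314313 0.99157038] [ 0.65747957  0.69183381 -0.21551457 -0.20649472] -0.11977114318778752
top [0.27597291 0.06635783 1.40080677] [ 0.71139133 -0.69773757  0.06337679 -0.05538986] 0.03343440458287596
0.15 [0.1350751  0.48094519 0.24762137] [ 1.36474083e-01  9.90643315e-01 -7.97165435e-04 -1.09045570e-04] 0.08540079931112328
320 170 [ 0.167  0.057 -0.001]
335 232 [0.426 0.105 0.052]
384 235 [0.426 0.228 0.048]
268 230 [ 0.427 -0.063  0.05 ]
274 300 [ 0.655 -0.021  0.116]
150 290 [ 0.592 -0.34   0.01 ]
405 315 [0.624 0.276 0.007]
160 225 [ 0.463 -0.32   0.102]
160 205 [ 0.482 -0.287  0.205]
100 150 [ 0.111 -0.632  0.001]
```

View pics/top1.png

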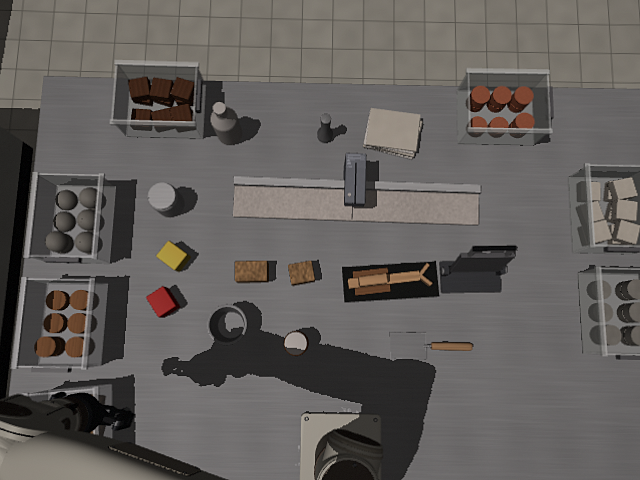

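The top view has world +x up and +y left. Blocks are at (251,271) and (301,271), the stick at (390,280) with its notch to the right, the panel at (480,262), the scan head at (355,180), the mortar at (228,324) and the tin at (295,343).

```bash
cat >> h.py <<'E'
def rect(P,m):
    r=cv2.minAreaRect((P[m][:,:2]*1000).astype(np.float32)); return r
def biggest(m):
    n,l,s,_=cv2.connectedComponentsWithStats(m.astype(np.uint8)); return [(l==i) for i in np.argsort(-s[1:,4])+1]
def xy(P,box,lo,hi,n=1):
    m=np.zeros(P.shape[:2],bool);u0,u1,v0,v1=box;m[v0:v1,u0:u1]=1
    m&=(P[...,2]>lo)&(P[...,2]<hi)
    out=[]
    for k in biggest(m)[:n]:
        r=rect(P,k); out.append((np.round(P[k].mean(0),4),np.round(r[0],1),np.round(r[1],1),round(r[2],1),k.sum()))
    return out
E
python3 - <<'E'
from h import *
z=np.load("top0.npz");P=z["P"]
print("blk",xy(P,(225,325,250,295),.042,.06,3))
print("stickgrip",xy(P,(340,440,255,305),.047,.062,1))
print("stickbar",xy(P,(340,440,255,305),.018,.032,2))
print("mat",xy(P,(338,441,255,305),.001,.0065,3))
print("head",xy(P,(330,380,140,220),.1,.125,1))
f=xy(P,(225,490,170,230),.026,.038,2);print("fence",f)
print("board",xy(P,(225,490,170,230),.008,.018,2))
print("mortar",xy(P,(200,260,295,350),.05,.1,1),"tin",xy(P,(275,315,325,360),.06,.1,1))
m=np.zeros((480,640),bool);m[240:300,438:525]=1;m&=P[...,2]>.03
q=P[m];
for a in np.arange(.03,.24,.02):
    s=q[(q[:,2]>a)&(q[:,2]<a+.02)]
    if len(s): print(a.round(2),len(s),s.min(0).round(3),s.max(0).round(3))
im=z["im"];cv2.imwrite("pics/panel.png",cv2.resize(im[230:310,430:530],None,fx=6,fy=6))
E
```

```text
blk [(array([0.4303, 0.2242, 0.0497]), array([430.7, 224.4]), array([50.1, 79. ]), 1.4, np.int64(679)), (array([0.4291, 0.1019, 0.0498]), array([429.4, 101.9]), array([50. , 59.8]), 12.3, np.int64(498))]
stickgrip [(array([ 0.4141, -0.0734,  0.0543]), array([414.4, -72.9]), array([24.5, 69.4]), 8.0, np.int64(281))]
stickbar [(array([ 0.4263, -0.1635,  0.0245]), array([ 433.3, -162.1]), array([ 52.8, 116.9]), 0.1, np.int64(404)), (array([ 0.4075, -0.0276,  0.0245]), array([408.8, -31.4]), array([24.5, 33.8]), 7.3, np.int64(104))]
mat [(array([ 0.4027, -0.1278,  0.0034]), array([ 418.9, -119.7]), array([119.3, 258.5]), 1.1, np.int64(1300)), (array([ 0.461 , -0.1838,  0.0034]), array([ 463.4, -186. ]), array([40.4, 71. ]), 5.8, np.int64(164)), (array([ 0.4536, -0.1277,  0.0035]), array([ 454.1, -127.5]), array([58.6, 31.4]), 68.5, np.int64(117))]
head [(array([ 0.6504, -0.0235,  0.1141]), array([653.3, -23.9]), array([ 50.1, 128.7]), 89.2, np.int64(1093))]
fence [(array([ 0.6576, -0.2025,  0.0317]), array([ 658.3, -202.7]), array([290.6,  24.4]), 89.8, np.int64(906)), (array([0.6612, 0.
[... 356 characters left out ...]
3.8]), array([91.1, 92.3]), 0.9, np.int64(510))] tin [(array([0.2595, 0.11  , 0.084 ]), array([259.5, 109.6]), array([53.3, 51.4]), 77.8, np.int64(419))]
0.03 92 [ 0.431 -0.403  0.031] [ 0.453 -0.242  0.05 ]
0.05 164 [ 0.432 -0.399  0.05 ] [ 0.455 -0.243  0.07 ]
0.07 134 [ 0.442 -0.381  0.07 ] [ 0.455 -0.26   0.09 ]
0.09 142 [ 0.445 -0.382  0.09 ] [ 0.459 -0.26   0.11 ]
0.11 150 [ 0.449 -0.385  0.11 ] [ 0.461 -0.26   0.13 ]
0.13 153 [ 0.452 -0.381  0.13 ] [ 0.465 -0.26   0.15 ]
0.15 314 [ 0.455 -0.383  0.15 ] [ 0.471 -0.259  0.169]
0.17 35 [ 0.462 -0.368  0.17 ] [ 0.472 -0.274  0.189]
0.19 225 [ 0.465 -0.368  0.19 ] [ 0.479 -0.274  0.21 ]
0.21 28 [ 0.469 -0.366  0.21 ] [ 0.477 -0.274  0.213]
```

View pics/panel.png

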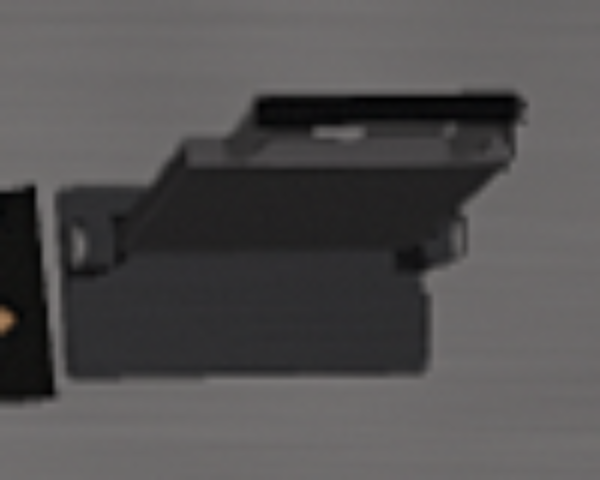

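Call:
apply_moves:
  targets:
    - [[0.35,-0.835,0.07,-3.1,-0.5],[0.35,-0.835,0.07,-3.1,-0.5],[0.35,-0.835,0.07,-3.1,-0.5],[0.35,-0.835,0.07,-3.1,-0.5],[0.35,-0.835,0.07,-3.1,-0.5],[0.35,-0.835,0.07,-3.1,-0.5],[0.35,-0.835,0.07,-3.1,-0.5],[0.35,-0.835,0.07,-3.1,-0.5]]

```text
clock: 0.82
eef_pos: [0.2471, 0.2125, 0.2707]
tool_rot: [0.347, 0.938, -0.0, 0.0]
ft_force: [-0.3, -0.8, 0.3]
grip_width: 0.0214
grasp_force: 0.0
```

Call:
apply_moves:
  targets:
    - [[0.35,-0.835,0,-3.1,-0.5],[0.35,-0.835,0,-3.1,-0.5],[0.35,-0.835,0,-3.1,-0.5],[0.35,-0.835,0,-3.1,-0.5],[0.35,-0.835,0,-3.1,-0.5],[0.35,-0.835,0,-3.1,-0.5],[0.35,-0.835,0,-3.1,-0.5],[0.35,-0.835,0,-3.1,-0.5]]

```text
clock: 1.48
eef_pos: [0.3592, -0.055, 0.2707]
tool_rot: [0.541, 0.841, 0.0, 0.0]
ft_force: [0.1, 1.5, -0.1]
grip_width: 0.0216
grasp_force: 0.0
```

Call:
apply_moves:
  targets:
    - [[0.35,-0.835,0,-3.1,-0.5],[0.35,-0.835,0,-3.1,-0.5],[0.35,-0.835,0,-3.1,-0.5],[0.35,-0.835,0,-3.1,-0.5],[0.35,-0.835,0,-3.1,-0.5],[0.35,-0.835,0,-3.1,-0.5],[0.35,-0.835,0,-3.1,-0.5],[0.35,-0.835,0,-3.1,-0.5]]

```text
clock: 2.15
eef_pos: [0.4714, -0.3219, 0.2701]
tool_rot: [0.709, 0.705, -0.0, -0.0]
ft_force: [0.2, 1.0, 0.1]
grip_width: 0.0214
grasp_force: 0.0
```

Call:
apply_moves:
  targets:
    - [[0,0,-0.4,0,0.0],[0,0,-0.4,0,0.0],[0,0,-0.45,0,0.0],[0,0,-0.45,0,-0.3],[0,0,0,0,-0.62],[0,0,0,0,-0.62],[0,0,0,0,-0.62]]

```text
clock: 2.73
eef_pos: [0.4714, -0.3204, 0.2035]
tool_rot: [0.708, 0.707, -0.0, 0.0]
ft_force: [-0.4, 0.3, 0.3]
grip_width: 0.0158
grasp_force: 0.0
```

Call:
apply_moves:
  targets:
    - [[-0.17,0,0.01,0,-0.62],[-0.17,0,0.01,0,-0.62],[-0.17,0,0.01,0,-0.62],[-0.17,0,0.01,0,-0.62],[-0.17,0,0.01,0,-0.62],[-0.17,0,0,0,-0.62],[-0.17,0,0,0,-0.62],[-0.17,0,0,0,-0.62]]

```text
clock: 3.4
eef_pos: [0.4158, -0.3205, 0.2045]
tool_rot: [0.708, 0.706, -0.0, 0.0]
ft_force: [4.4, -2.2, -2.3]
grip_width: 0.0161
grasp_force: 2.0
```

Call:
apply_moves:
  targets:
    - [[-0.17,0,-0.04,0,-0.62],[-0.17,0,-0.04,0,-0.62],[-0.17,0,-0.06,0,-0.62],[-0.17,0,-0.06,0,-0.62],[-0.17,0,-0.08,0,-0.62],[-0.17,0,-0.08,0,-0.62],[-0.17,0,-0.09,0,-0.62],[-0.17,0,-0.09,0,-0.62]]

```text
clock: 4.07
eef_pos: [0.3615, -0.32, 0.1826]
tool_rot: [0.708, 0.707, -0.0, -0.0]
ft_force: [2.3, -1.4, 1.9]
grip_width: 0.0156
grasp_force: 1.4
```

Call:
apply_moves:
  targets:
    - [[0,0,0,0,-0.62],[0,0,0,0,-0.3],[0,0,0,0,-0.3],[0,0,0.8,0,-0.3],[0,0,0.9,0,0],[0,0.5,0.5,0,0],[0,0.9,0,0,0],[0,0.9,0,0,0]]

```text
clock: 4.73
eef_pos: [0.3629, -0.2282, 0.2724]
tool_rot: [0.709, 0.706, 0.0, 0.001]
ft_force: [0.5, 2.0, -0.8]
grip_width: 0.0432
grasp_force: 0.0
```

Call:
apply_moves:
  targets:
    - [[0,1,0,0,1],[0,1,0,0,1],[0,1,0,0,1],[0,1,0,0,1],[0,1,0,0,1],[0,1,0,0,1],[0,1,0,0,1],[0,1,0,0,1]]

```text
clock: 5.4
eef_pos: [0.3615, 0.0935, 0.2711]
tool_rot: [0.708, 0.707, -0.0, 0.0]
ft_force: [-0.0, -1.1, 0.7]
grip_width: 0.0853
grasp_force: 0.0
```

Run:
```python
from h import *
for n in("top","scene"):
    im,d,c=shot(n);P=cloud(d,c);cv2.imwrite(f"pics/{n}2.png",im)
    m=(P[...,0]>.3)&(P[...,0]<.5)&(P[...,1]>-.375)&(P[...,1]<-.268)&(P[...,2]>.06)&(P[...,2]<.25)
    q=P[m];print(n,m.sum())
    for a in np.arange(.06,.24,.02):
        s=q[(q[:,2]>a)&(q[:,2]<a+.02)]
        if len(s): print(a.round(2),len(s),np.median(s,0).round(4),s.min(0).round(3),s.max(0).round(3))
    s=q[(q[:,2]>.07)&(q[:,2]<.135)]; s=s-np.median(s,0); print("lean from plane", np.linalg.svd(s)[2][2] if len(s)>20 else None)
    if n=="top": print(xy(P,(225,325,250,295),.042,.06,3), xy(P,(340,440,255,305),.047,.062,1))
```

```text
top 1373
0.06 167 [ 0.4347 -0.3202  0.0698] [ 0.425 -0.375  0.06 ] [ 0.444 -0.269  0.08 ]
0.08 185 [ 0.424  -0.3236  0.0901] [ 0.416 -0.375  0.08 ] [ 0.431 -0.268  0.1  ]
0.1 195 [ 0.412  -0.3201  0.1098] [ 0.402 -0.374  0.1  ] [ 0.422 -0.269  0.12 ]
0.12 243 [ 0.3993 -0.3245  0.1317] [ 0.38  -0.374  0.12 ] [ 0.408 -0.268  0.14 ]
0.14 283 [ 0.3863 -0.3204  0.1441] [ 0.371 -0.374  0.14 ] [ 0.398 -0.268  0.16 ]
0.16 54 [ 0.3717 -0.2898  0.1689] [ 0.355 -0.372  0.16 ] [ 0.38  -0.277  0.18 ]
0.18 246 [ 0.3612 -0.323   0.1865] [ 0.354 -0.373  0.18 ] [ 0.367 -0.278  0.194]
lean from plane [-0.86286911 -0.03419986 -0.50426904]
[(array([0.4292, 0.2351, 0.0497]), array([430.5, 232.8]), array([50.2, 62. ]), 1.6, np.int64(485))] [(array([ 0.4143, -0.0735,  0.0541]), array([414.5, -74. ]), array([24.3, 70.1]), 8.1, np.int64(276))]
scene 1948
0.06 338 [ 0.4355 -0.3187  0.0706] [ 0.425 -0.375  0.06 ] [ 0.445 -0.268  0.08 ]
0.08 349 [ 0.4242 -0.3222  0.09  ] [ 0.413 -0.375  0.08 ] [ 0.436 -0.268  0.1  ]
0.1 359 [ 0.4128 -0.3213  0.1099] [ 0.403 -0.374  0.1  ] [ 0.422 -0.268  0.12 ]
0.12 411 [ 0.4002 -0.3202  0.1306] [ 0.379 -0.375  0.12 ] [ 0.411 -0.268  0.14 ]
0.14 233 [ 0.3884 -0.3211  0.1441] [ 0.373 -0.374  0.14 ] [ 0.399 -0.269  0.16 ]
0.16 79 [ 0.3719 -0.2908  0.1701] [ 0.362 -0.37   0.16 ] [ 0.381 -0.274  0.18 ]
0.18 179 [ 0.3643 -0.3186  0.186 ] [ 0.353 -0.367  0.18 ] [ 0.372 -0.276  0.192]
lean from plane [0.86021717 0.03027753 0.50902818]
```

Lean measured 30.3°, which is in range. Next is the 60 mm block.

Call:
apply_moves:
  targets:
    - [[0.43,0.05,-0.6,3.1,1],[0.43,0.05,-0.6,3.1,1],[0.42,0.05,-0.6,3.1,1],[0.42,0.06,-0.6,3.0,1],[0,0,-0.8,0,1],[0,0,-0.8,0,1],[0,0,-0.8,0,1],[0,0,-0.9,0,1]]

```text
clock: 6.17
eef_pos: [0.4307, 0.0992, 0.0421]
tool_rot: [0.628, 0.778, -0.0, 0.0]
ft_force: [1.4, -0.5, 0.2]
grip_width: 0.0857
grasp_force: 0.0
```

Call:
apply_moves:
  targets:
    - [[0,0,0,0,1],[0,0,0,0,-1],[0,0,0,0,-1],[0,0,0,0,-1],[0,0,0,0,-1],[0,0,0.3,0,-1],[0,0,0.6,-6.4,-1],[0,0,0.6,-6.5,-1]]

```text
clock: 6.83
eef_pos: [0.4301, 0.1001, 0.1048]
tool_rot: [0.713, 0.701, 0.0, 0.0]
ft_force: [0.2, -0.4, -0.0]
grip_width: 0.0485
grasp_force: 62.7
```

Call:
apply_moves:
  targets:
    - [[0.9,-0.1,0,0,-1],[0.9,-0.1,0,0,-1],[0.9,-0.15,0,0,-1],[0.9,-0.1,0,0,-1],[0.9,-0.1,0,0,-1],[0.2,0,-0.5,0,-1],[0,0,-0.5,0,-1],[0,0,-0.2,0,-1]]

```text
clock: 7.5
eef_pos: [0.6201, 0.0778, 0.057]
tool_rot: [0.712, 0.702, 0.001, 0.001]
ft_force: [-14.3, -3.5, 50.4]
grip_width: 0.0488
grasp_force: 70.8
```

Call:
apply_moves:
  targets:
    - [[0.05,0,0,0,-1],[0.05,0,0,0,-1],[0.05,0,0,0,-1]]

```text
clock: 7.75
eef_pos: [0.6233, 0.0782, 0.0572]
tool_rot: [0.711, 0.703, -0.0, -0.0]
ft_force: [-3.9, 0.9, 5.5]
grip_width: 0.0487
grasp_force: 65.4
```

Call:
apply_moves:
  targets:
    - [[0.04,0,0,0,-1],[0.03,0,0,0,-1],[0,0,0,0,-1]]

```text
clock: 8.0
eef_pos: [0.6264, 0.0783, 0.0571]
tool_rot: [0.711, 0.703, -0.0, -0.0]
ft_force: [-4.0, -1.0, 5.3]
grip_width: 0.0488
grasp_force: 65.3
```

Call:
apply_moves:
  targets:
    - [[0.04,0,0,0,-1],[0.03,0,0,0,-1],[0,0,0,0,-1]]

```text
clock: 8.25
eef_pos: [0.6283, 0.0784, 0.0572]
tool_rot: [0.711, 0.703, -0.001, -0.001]
ft_force: [-6.9, 0.9, 7.4]
grip_width: 0.0488
grasp_force: 65.6
```

Call:
apply_moves:
  targets:
    - [[-0.02,0,0,0,1],[0,0,0,0,1],[0,0,0,0,1],[0,0,0.4,0,1],[0,0,0.7,0,1],[0,0,0.8,0,1],[-0.8,0.55,0,0,1],[-0.8,0.55,0,1,1]]

```text
clock: 8.92
eef_pos: [0.5688, 0.1223, 0.1344]
tool_rot: [0.706, 0.708, 0.004, 0.003]
ft_force: [-0.6, 1.7, -2.0]
grip_width: 0.0854
grasp_force: 0.0
```

Call:
apply_moves:
  targets:
    - [[-0.8,0.6,0,1,1],[-0.8,0.6,0,0,1],[-0.8,0.6,0,0,1],[-0.8,0.6,0,0,1],[0,0,0,0,1]]

```text
clock: 9.33
eef_pos: [0.4316, 0.2211, 0.1312]
tool_rot: [0.696, 0.718, -0.001, -0.002]
ft_force: [-0.7, -0.4, -0.6]
grip_width: 0.0852
grasp_force: 0.0
```

Run:
```python
from h import *
im,d,c=shot("top");P=cloud(d,c);cv2.imwrite("pics/t3.png",im)
print(get_obs()["eef_pos"],xy(P,(225,340,170,225),.052,.07,2))
print(xy(P,(225,325,250,295),.042,.06,3))
im,d,c=shot("scene");P=cloud(d,c);cv2.imwrite("pics/s3.png",im)
m=(abs(P[...,2]-.0625)<.006)&(P[...,0]>.58)&(P[...,0]<.68)&(P[...,1]>.02)&(P[...,1]<.35)
print(rect(P,biggest(m)[0]))
m=(abs(P[...,2]-.05)<.006)&(P[...,0]>.38)&(P[...,0]<.48)&(P[...,1]>.05)&(P[...,1]<.35)
print(rect(P,biggest(m)[0]))
```

```text
[0.43463412 0.21997095 0.1315091 ] [(array([0.6245, 0.0805, 0.0614]), array([625. ,  80.4]), array([50.7, 57.4]), 1.1, np.int64(483))]
[(array([0.4508, 0.1894, 0.048 ]), array([450.4, 188.2]), array([18.1,  7.3]), 38.3, np.int64(18))]
((628.6541748046875, 82.01634979248047), (51.56217956542969, 60.1075325012207), 0.18973125517368317)
((434.0109558105469, 228.29820251464844), (54.80427169799805, 81.07568359375), 0.34177014231681824)
```

View pics/s3.png

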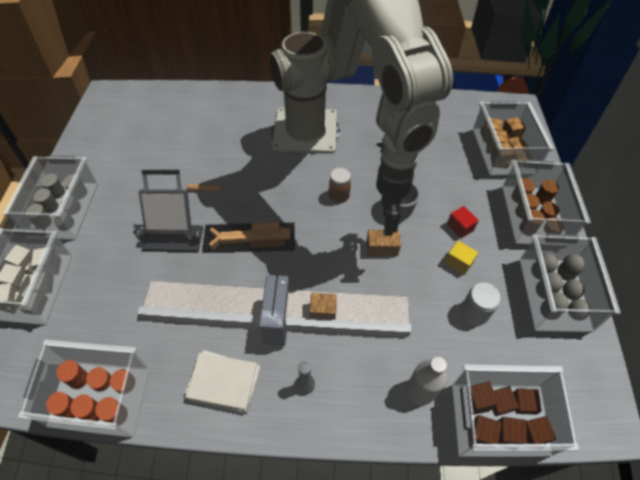

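The 60 mm block sits square on the board at (322,305), the panel stays leaned, and the gripper is above the 80 mm block at (384,242).

Call:
apply_moves:
  targets:
    - [[-0.1,0.1,-0.7,0,1],[0,0,-0.7,0,1],[0,0,-0.5,0,1],[0,0,-0.26,0,1],[0,0,0,0,1],[0,0,0,0,-1],[0,0,0,0,-1],[0,0,0,0,-1]]

```text
clock: 10.1
eef_pos: [0.4346, 0.2224, 0.0459]
tool_rot: [0.699, 0.715, 0.001, 0.0]
ft_force: [-4.0, 1.2, 2.0]
grip_width: 0.0519
grasp_force: 1.3
```

Call:
apply_moves:
  targets:
    - [[0,0,0,0,-1],[0,0,0.3,0,-1],[0,0,0.6,-1,-1],[0,0,0.6,-1,-1],[0,0,0,0,-1]]

```text
clock: 10.52
eef_pos: [0.4363, 0.2237, 0.1095]
tool_rot: [0.711, 0.703, 0.004, 0.001]
ft_force: [0.4, 0.0, -1.7]
grip_width: 0.0486
grasp_force: 63.8
```

Call:
apply_moves:
  targets:
    - [[0.9,-0.32,0,0,-1],[0.9,-0.32,0,0,-1],[0.9,-0.32,0,0,-1],[0.9,-0.32,0,0,-1],[0.9,-0.32,0,0,-1],[0.1,0,-0.5,0,-1],[0,0,-0.45,0,-1],[0,0,-0.15,0,-1]]

```text
clock: 11.18
eef_pos: [0.6164, 0.1568, 0.058]
tool_rot: [0.712, 0.702, -0.002, -0.001]
ft_force: [-5.6, -5.6, 27.9]
grip_width: 0.0488
grasp_force: 67.9
```

Call:
apply_moves:
  targets:
    - [[0,0,-0.05,0,-1],[0,0,-0.05,0,-1],[0,0,0,0,-1]]

```text
clock: 11.43
eef_pos: [0.6164, 0.157, 0.0582]
tool_rot: [0.711, 0.703, -0.001, 0.001]
ft_force: [-2.4, -4.4, 6.6]
grip_width: 0.0486
grasp_force: 65.3
```

Call:
apply_moves:
  targets:
    - [[0.1,0,0,0,-1],[0.1,0,0,0,-1],[0.07,0,0,0,-1],[0.04,0,0,0,-1],[0.04,0,0,0,-1],[0,0,0,0,-1]]

```text
clock: 11.93
eef_pos: [0.6287, 0.1585, 0.0581]
tool_rot: [0.711, 0.703, -0.001, -0.002]
ft_force: [-6.2, -1.3, 7.7]
grip_width: 0.0488
grasp_force: 65.6
```

Call:
apply_moves:
  targets:
    - [[-0.02,0,0,0,1],[0,0,0,0,1],[0,0,0,0,1],[0,0,0.4,0,1],[0,0,0.8,0,1],[0,0,0.8,0,1],[-0.9,0,0,2,1],[-0.9,-0.3,0,2,1]]

```text
clock: 12.6
eef_pos: [0.5624, 0.1485, 0.1401]
tool_rot: [0.685, 0.728, 0.005, 0.003]
ft_force: [0.7, -0.3, -0.7]
grip_width: 0.0855
grasp_force: 0.0
```

Call:
apply_moves:
  targets:
    - [[-0.8,-0.6,0,2,1],[-0.7,-0.7,0,2,1],[-0.7,-0.7,0,0.7,1],[-0.7,-0.7,0,0,1],[-0.6,-0.8,0,0,1],[0,-1,0,0,1],[0,-1,0,0,1],[0,0,0,0,1]]

```text
clock: 13.27
eef_pos: [0.4185, -0.0798, 0.1374]
tool_rot: [0.659, 0.752, -0.001, 0.002]
ft_force: [1.8, 0.3, -0.4]
grip_width: 0.0852
grasp_force: 0.0
```

Run:
```python
from h import *
im,d,c=shot("scene");P=cloud(d,c);cv2.imwrite("pics/s4.png",im)
m=(abs(P[...,2]-.0625)<.006)&(P[...,0]>.58)&(P[...,0]<.68)&(P[...,1]>.02)&(P[...,1]<.35)
for k in biggest(m)[:2]: print(rect(P,k))
im,d,c=shot("top");P=cloud(d,c);cv2.imwrite("pics/t4.png",im)
print(xy(P,(225,345,170,225),.055,.07,2))
for lo,hi in((.047,.062),(.015,.032)):
    m=(P[...,2]>lo)&(P[...,2]<hi)&(P[...,0]>.38)&(P[...,0]<.47)&(P[...,1]>-.24)&(P[...,1]<0)
    for k in biggest(m)[:2]: print(lo,k.sum(),rect(P,k),P[k].mean(0))
o=get_obs();print(o["eef_pos"],R.from_quat(o["tool_rot"]).as_matrix()[:2,1])
```

```text
((629.9976196289062, 164.10836791992188), (80.30382537841797, 50.724151611328125), 88.90869903564453)
((628.7825317382812, 82.36737060546875), (59.95348358154297, 50.860198974609375), 88.71141815185547)
[(array([0.6258, 0.1618, 0.0614]), array([626.3, 161.4]), array([51.7, 79.9]), 0.9, np.int64(624)), (array([0.6247, 0.0802, 0.0616]), array([625.2,  80.5]), array([51.7, 57.6]), 0.7, np.int64(468))]
0.047 113 ((411.7291259765625, -53.76483154296875), (23.804441452026367, 29.680429458618164), 8.337058067321777) [ 0.41099607 -0.05321071  0.05464879]
0.015 108 ((408.51422119140625, -31.380268096923828), (23.85633659362793, 34.33244705200195), 7.773948669433594) [ 0.40743415 -0.02763241  0.02441181]
0.015 4 ((401.4848327636719, -65.57368469238281), (0.38996490836143494, 8.251184463500977), 7.107044219970703) [ 0.40143455 -0.06565828  0.02550622]
[ 0.41859138 -0.07535047  0.13704268] [0.99083485 0.13507253]
```

View pics/t4.png

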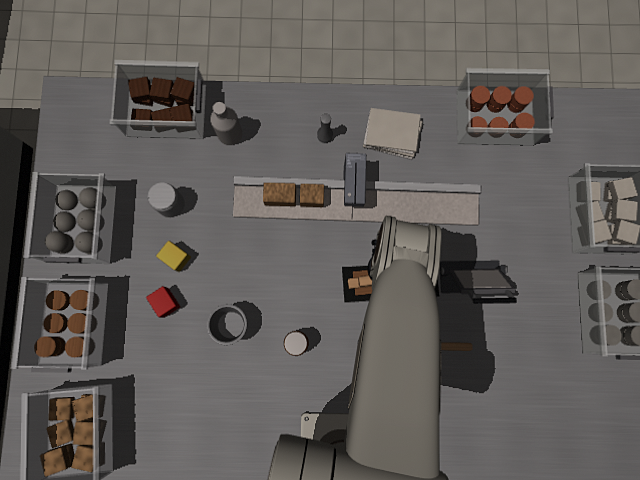

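Both blocks are in line at the fence, at (312,194) and (279,194). Now I'll grasp the stick.

Call:
apply_moves:
  targets:
    - [[-0.1,0.05,-0.7,0,1],[0,0,-0.7,0,1],[0,0,-0.6,0,1],[0,0,-0.33,0,1],[0,0,0,0,1],[0,0,0,0,-1],[0,0,0,0,-1],[0,0,0,0,-1]]

```text
clock: 14.03
eef_pos: [0.4158, -0.0715, 0.0447]
tool_rot: [0.656, 0.755, 0.001, 0.001]
ft_force: [-0.0, -0.2, 0.9]
grip_width: 0.0521
grasp_force: 0.0
```

Call:
apply_moves:
  targets:
    - [[0,0,0,0,-1],[0,0,0,0,-1],[0,0,0.3,0,-1],[0,0,0.7,0,-1],[0,0,0,0,-1]]

```text
clock: 14.45
eef_pos: [0.4171, -0.0724, 0.0872]
tool_rot: [0.656, 0.755, 0.002, 0.003]
ft_force: [0.3, 0.1, -1.0]
grip_width: 0.0229
grasp_force: 62.2
```

Call:
apply_moves:
  targets:
    - [[0,0.3,0.6,0,-1],[0,0.75,0.6,3,-1],[0.1,0.75,0,3,-1],[0.15,0.75,0,3,-1],[0.15,0.75,0,3,-1],[0.2,0.75,0,3,-1],[0.2,0.75,0,3,-1],[0.2,0.75,0,3,-1]]

```text
clock: 15.12
eef_pos: [0.4544, 0.1516, 0.1314]
tool_rot: [0.506, 0.862, 0.0, 0.0]
ft_force: [-0.7, -0.6, -1.5]
grip_width: 0.023
grasp_force: 62.1
```

Call:
apply_moves:
  targets:
    - [[0.2,0.75,0,3,-1],[0.2,0.75,0,3,-1],[0.2,0.75,0,3,-1],[0.2,0.75,0,3,-1],[0.2,0.75,0,3,-1],[0.09,0.7,0,3.4,-1],[0,0,0,0,-1],[0,0,0,0,-1]]

```text
clock: 15.78
eef_pos: [0.4976, 0.3295, 0.1306]
tool_rot: [0.362, 0.932, -0.0, -0.0]
ft_force: [-0.1, -0.1, -1.6]
grip_width: 0.0236
grasp_force: 62.1
```

Run:
```python
from h import *
o=get_obs();print(o["eef_pos"],R.from_quat(o["tool_rot"]).as_matrix()[:2,1],o["grip_width"])
im,d,c=shot("scene");P=cloud(d,c);cv2.imwrite("pics/s5.png",im)
m=(abs(P[...,2]-.0625)<.006)&(P[...,0]>.6)&(P[...,0]<.68)&(P[...,1]>.02)&(P[...,1]<.35)
for k in biggest(m)[:2]: print(rect(P,k))
cv2.imwrite("pics/s5c.png",cv2.resize(im[160:340,270:470],None,fx=3,fy=3))
```

```text
[0.49762582 0.32945593 0.13061185] [0.67522882 0.73760789] 0.023555773238112906
((629.681884765625, 164.20315551757812), (80.12661743164062, 53.10398483276367), 88.1666488647461)
((628.642333984375, 82.3753890991211), (60.06403350830078, 50.33914566040039), 88.63932037353516)
```

View pics/s5c.png

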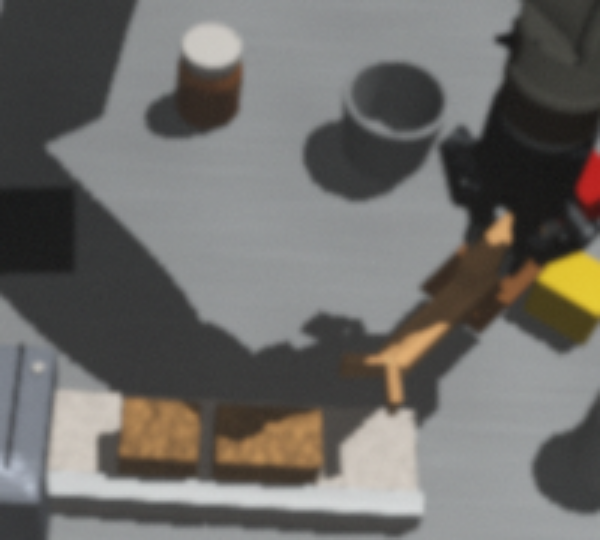

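The stick is held level with its V facing the 80 mm block's near-left corner. I'll align it and lower it.

Call:
apply_moves:
  targets:
    - [[0.07,-0.56,0,-3.1,-1],[0,0,-0.6,0,-1],[0,0,-0.6,0,-1],[0,0,-0.4,0,-1],[0,0,-0.2,0,-1],[0,0,0,0,-1]]

```text
clock: 16.33
eef_pos: [0.4991, 0.3035, 0.0573]
tool_rot: [0.389, 0.921, -0.002, -0.001]
ft_force: [-0.4, 0.2, -1.6]
grip_width: 0.0233
grasp_force: 38.5
```

Run:
```python
from h import *
o=get_obs();e=o["eef_pos"];y=R.from_quat(o["tool_rot"]).as_matrix()[:2,1];print(e,y)
im,d,c=shot("top");P=cloud(d,c)
m=(abs(P[...,2]-.0625)<.006)&(P[...,0]>.59)&(P[...,0]<.68)&(P[...,1]>.02)&(P[...,1]<.35)
for k in biggest(m)[:2]: print(rect(P,k))
# prong/bar height pixels
q=P[(P[...,2]>.025)&(P[...,2]<.047)&(P[...,0]>.5)&(P[...,0]<.605)&(P[...,1]>.17)&(P[...,1]<.3)]
f=np.array([y[1],-y[0]]);a=(q[:,:2]-e[:2])@f;b=(q[:,:2]-e[:2])@y[:2]
print(len(q),a.max(),b.min(),b.max(),np.median(q[:,2]))
s=(a>60)&(a<115);print("bar lateral",np.median(b[s]),s.sum())
cv2.imwrite("pics/t5c.png",cv2.resize(im[150:290,210:370],None,fx=4,fy=4))
```

```text
[0.49910616 0.30350808 0.05731337] [0.71680118 0.69725839]
((625.9864501953125, 161.20156860351562), (51.28904724121094, 79.68360137939453), 1.2144217491149902)
((625.328125, 80.47471618652344), (51.233821868896484, 57.41291809082031), 1.0135575532913208)
474 0.167575222040326 -0.029466631656497114 0.025396614794676482 0.036230263092592585
bar lateral nan 0
  return _methods._mean(a, axis=axis, dtype=dtype,
  ret = ret.dtype.type(ret / rcount)
```

View pics/t5c.png

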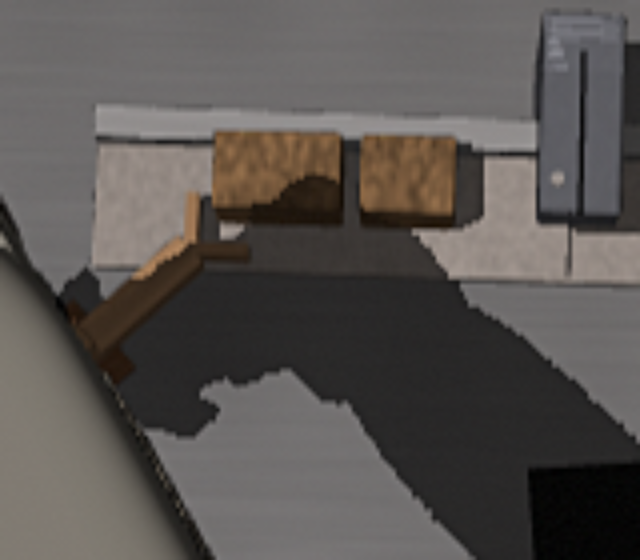

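The V sits just off the block's near-left corner (notch at (200,240) in the crop, corner at (215,215)). The grip force has dipped, so I'll hold still and check it.

Call:
apply_moves:
  targets:
    - [[0,0,0,0,-1],[0,0,0,0,-1],[0,0,0,0,-1],[0,0,0,0,-1],[0,0,0,0,-1],[0,0,0,0,-1]]

```text
clock: 16.88
eef_pos: [0.5009, 0.306, 0.0599]
tool_rot: [0.388, 0.922, 0.0, 0.0]
ft_force: [0.3, -0.3, -2.2]
grip_width: 0.0229
grasp_force: 64.3
```

Run:
```python
from h import *
o=get_obs();e=o["eef_pos"];y=R.from_quat(o["tool_rot"]).as_matrix()[:2,1];print(e,y)
f=np.array([y[1],-y[0]])
im,d,c=shot("top");P=cloud(d,c)
q=P[(P[...,2]>.018)&(P[...,2]<.05)&(P[...,0]>.5)&(P[...,0]<.6)&(P[...,1]>.17)&(P[...,1]<.3)]
a=(q[:,:2]-e[:2])@f;b=(q[:,:2]-e[:2])@y[:2]
for lo in range(20,160,10):
    s=(a*1000>lo)&(a*1000<lo+10)
    if s.sum(): print(lo,s.sum(),(b[s].min()*1000).round(1),(b[s].max()*1000).round(1),np.median(q[s,2]).round(4))
im,d,c=shot("scene");cv2.imwrite("pics/s6c.png",cv2.resize(im[190:330,290:450],None,fx=4,fy=4))
```

```text
[0.50094891 0.30597846 0.05992094] [0.71540844 0.69870616]
20 8 -28.4 -14.3 0.023
30 61 -33.1 26.4 0.0271
40 74 -31.5 26.1 0.0358
50 43 -14.5 9.6 0.039
60 44 -14.8 9.3 0.0391
70 44 -14.3 9.7 0.0387
80 45 -14.4 25.9 0.0392
90 43 -14.5 26.9 0.0385
100 44 -14.6 31.2 0.0385
110 45 -14.8 10.6 0.04
120 39 -17.2 10.2 0.0391
130 34 -28.4 9.4 0.0375
140 17 -39.9 -5.9 0.0386
```

View pics/s6c.png

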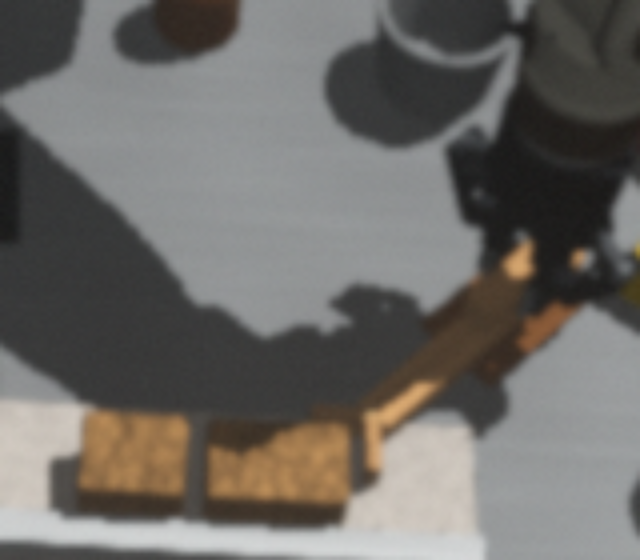

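Grip recovered (64 N), and the stick is straight and level with its underside at about 17 mm. Closing onto the corner.

Call:
apply_moves:
  targets:
    - [[0.1,-0.1,0,0,-1],[0.1,-0.1,0,0,-1],[0.1,-0.08,0,0,-1],[0.05,0,0,0,-1],[0,0,0,0,-1]]

```text
clock: 17.4
eef_pos: [0.5156, 0.2942, 0.0595]
tool_rot: [0.389, 0.921, 0.0, 0.0]
ft_force: [0.8, 0.5, -1.2]
grip_width: 0.0228
grasp_force: 64.6
```

Call:
apply_moves:
  targets:
    - [[0.02,-0.12,0,0,-1],[0.02,-0.12,0,0,-1],[0,-0.12,0,0,-1],[0,-0.12,0,0,-1],[0,0,0,0,-1]]

```text
clock: 17.82
eef_pos: [0.5158, 0.2754, 0.0597]
tool_rot: [0.388, 0.922, 0.0, -0.001]
ft_force: [-1.5, 2.9, -1.9]
grip_width: 0.0229
grasp_force: 64.6
```

Call:
apply_moves:
  targets:
    - [[0,-0.2,0,0,-1],[0,-0.2,0,0,-1],[0,-0.2,0,0,-1],[0,-0.2,0,0,-1],[0,-0.2,0,0,-1],[0,-0.2,0,0,-1],[0,-0.2,0,0,-1],[0,0,0,0,-1]]

```text
clock: 18.48
eef_pos: [0.5152, 0.2193, 0.0596]
tool_rot: [0.388, 0.922, 0.0, -0.001]
ft_force: [-3.6, 3.8, -1.0]
grip_width: 0.0231
grasp_force: 64.7
```

Run:
```python
from h import *
for n in("scene","top"):
    im,d,c=shot(n);P=cloud(d,c)
    m=(abs(P[...,2]-.0625)<.007)&(P[...,0]>.595)&(P[...,0]<.68)&(P[...,1]>-.3)&(P[...,1]<.35)&(im[...,2]>im[...,0].astype(int)+15)
    for k in biggest(m)[:2]: print(n,k.sum(),rect(P,k))
    cv2.imwrite(f"pics/{n}7.png",im)
```

```text
scene 1152 ((628.341064453125, 65.84355926513672), (129.14324951171875, 52.3679313659668), 88.90287780761719)
top 945 ((625.2857055664062, 64.90892791748047), (126.7607650756836, 51.55018615722656), 89.20423889160156)
top 1 ((598.4471435546875, 14.006340026855469), (0.0, 0.0), 0.0)
```

Call:
apply_moves:
  targets:
    - [[-0.003,-0.2,0,0,-1],[-0.003,-0.2,0,0,-1],[-0.003,-0.2,0,0,-1],[-0.003,-0.2,0,0,-1],[-0.003,-0.18,0,0,-1],[-0.003,-0.15,0,0,-1],[-0.003,-0.15,0,0,-1],[-0.003,-0.15,0,0,-1]]

```text
clock: 19.25
eef_pos: [0.5141, 0.1641, 0.0596]
tool_rot: [0.387, 0.922, 0.001, -0.002]
ft_force: [-5.4, 7.8, 1.7]
grip_width: 0.0234
grasp_force: 64.9
```

Call:
apply_moves:
  targets:
    - [[-0.003,-0.2,0,0,-1],[-0.003,-0.2,0,0,-1],[-0.003,-0.2,0,0,-1],[-0.003,-0.2,0,0,-1],[-0.003,-0.2,0,0,-1],[-0.003,-0.15,0,0,-1],[-0.003,-0.15,0,0,-1],[-0.003,-0.15,0,0,-1]]

```text
clock: 19.92
eef_pos: [0.5131, 0.1058, 0.0595]
tool_rot: [0.387, 0.922, 0.001, -0.002]
ft_force: [-4.9, 8.9, 1.2]
grip_width: 0.0229
grasp_force: 64.9
```

Call:
apply_moves:
  targets:
    - [[-0.003,-0.15,0,0,-1],[-0.003,-0.15,0,0,-1],[-0.003,-0.15,0,0,-1],[-0.003,-0.15,0,0,-1],[-0.003,-0.2,0,0,-1],[-0.003,-0.2,0,0,-1],[-0.003,-0.2,0,0,-1],[-0.003,-0.2,0,0,-1]]

```text
clock: 20.58
eef_pos: [0.5122, 0.0497, 0.0595]
tool_rot: [0.387, 0.922, 0.001, -0.002]
ft_force: [-4.3, 8.5, 2.3]
grip_width: 0.0228
grasp_force: 65.0
```

Call:
apply_moves:
  targets:
    - [[-0.003,-0.2,0,0,-1],[-0.003,-0.2,0,0,-1],[-0.003,-0.15,0,0,-1],[-0.003,-0.1,0,0,-1],[0,0,0,0,-1],[0,0,0,0,-1]]

```text
clock: 21.08
eef_pos: [0.5121, 0.0224, 0.0594]
tool_rot: [0.388, 0.922, -0.0, -0.001]
ft_force: [-2.9, 2.7, 0.2]
grip_width: 0.0232
grasp_force: 64.8
```

Call:
apply_moves:
  targets:
    - [[-0.15,0.15,0,0,-1],[-0.25,0.25,0,0,-1],[-0.4,0.4,0,0,-1],[-0.6,0.4,0,0,-1],[-0.6,0,0.3,0,-1],[-0.2,0,0.8,0,-1],[0,0,0.6,0,-1],[0,0,0,0,-1]]

```text
clock: 21.75
eef_pos: [0.4278, 0.0704, 0.1319]
tool_rot: [0.388, 0.922, 0.002, 0.004]
ft_force: [0.7, -0.4, -1.7]
grip_width: 0.023
grasp_force: 64.7
```

Run:
```python
from h import *
o=get_obs();print(o["eef_pos"],R.from_quat(o["tool_rot"]).as_matrix()[:2,1])
for n in("scene","top"):
    im,d,c=shot(n);P=cloud(d,c)
    m=(abs(P[...,2]-.0625)<.007)&(P[...,0]>.595)&(P[...,0]<.68)&(P[...,1]>-.3)&(P[...,1]<.35)&(im[...,2]>im[...,0].astype(int)+15)
    for k in biggest(m)[:2]: print(n,k.sum(),rect(P,k))
    m=(P[...,0]>.35)&(P[...,0]<.5)&(P[...,1]>-.25)&(P[...,1]<.08)&(P[...,2]<.007)&(im.max(2)<45)
    k=biggest(m)[0];print("mat",k.sum(),rect(P,k))
    cv2.imwrite(f"pics/{n}8.png",im)
```

```text
[0.42776239 0.07042143 0.13193545] [0.7153138  0.69877325]
scene 1238 ((624.9611206054688, -136.58697509765625), (140.0592041015625, 53.76130294799805), 88.89068603515625)
mat 2168 ((417.72216796875, -123.29263305664062), (97.07894134521484, 239.2196044921875), 2.056394338607788)
top 1086 ((622.8282470703125, -138.48367309570312), (138.18589782714844, 53.02296829223633), 89.3376693725586)
mat 4398 ((424.98944091796875, -130.11941528320312), (149.8218536376953, 239.584716796875), 0.05374991148710251)
```

View pics/scene8.png

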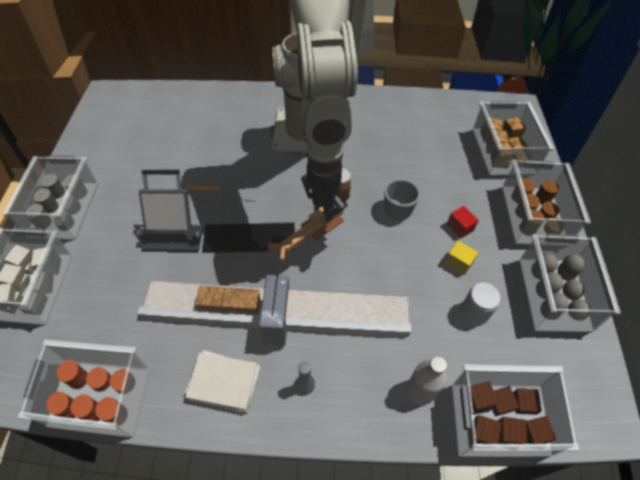

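The train lies at the fence past the head, spanning (197–260, 298) and y -0.068 to -0.208 m. Returning the stick to its mat at (250,238).

Call:
apply_moves:
  targets:
    - [[-0.05,-0.6,0,-6,-1],[-0.05,-0.6,0,-6,-1],[-0.05,-0.6,0,-6,-1],[-0.05,-0.6,0,-6,-1],[-0.05,-0.6,0,-6,-1],[-0.05,-0.55,0,-6.3,-1],[0,0,-0.5,0,-1],[0,0,-0.5,0,-1]]

```text
clock: 22.52
eef_pos: [0.4134, -0.0736, 0.0866]
tool_rot: [0.657, 0.754, -0.0, 0.001]
ft_force: [-0.4, 1.2, -1.4]
grip_width: 0.023
grasp_force: 64.7
```

Call:
apply_moves:
  targets:
    - [[0,0,-0.5,0,-1],[0,0,-0.3,0,-1],[0,0,-0.2,0,-1],[0,0,-0.08,0,-1],[0,0,-0.05,0,-1],[0,0,0,0,-1]]

```text
clock: 23.02
eef_pos: [0.4108, -0.0719, 0.0442]
tool_rot: [0.656, 0.755, -0.001, -0.001]
ft_force: [-14.3, 1.6, 32.3]
grip_width: 0.0226
grasp_force: 70.0
```

Call:
apply_moves:
  targets:
    - [[0,0,0.06,0,-1],[0,0,0,0,1],[0,0,0,0,1],[0,0,0,0,1],[0,0,0,0,1],[0,0,0.4,0,1],[0,0,0.8,0,1],[0,0,0.9,0,1]]

```text
clock: 23.68
eef_pos: [0.411, -0.0715, 0.1277]
tool_rot: [0.656, 0.755, -0.002, -0.003]
ft_force: [0.3, -0.6, -0.6]
grip_width: 0.0852
grasp_force: 0.0
```

Call:
apply_moves:
  targets:
    - [[0,0.9,0.3,0,1],[0,0.9,0.3,0,1],[0,0.9,0,0,1],[0,0.9,0,0,1],[0,0.9,0,0,1],[0,0.9,0,0,1],[0,0.9,0,0,1],[0,0.5,0,0,1]]

```text
clock: 24.35
eef_pos: [0.413, 0.2036, 0.1524]
tool_rot: [0.655, 0.756, 0.001, -0.0]
ft_force: [0.8, 0.3, -0.2]
grip_width: 0.0854
grasp_force: 0.0
```

Run:
```python
from h import *
for n in("scene","top"):
    im,d,c=shot(n);P=cloud(d,c)
    m=(abs(P[...,2]-.0625)<.007)&(P[...,0]>.595)&(P[...,0]<.68)&(P[...,1]>-.3)&(P[...,1]<.35)&(im[...,2]>im[...,0].astype(int)+15)
    for k in biggest(m)[:2]: print(n,k.sum(),rect(P,k))
    m=(P[...,2]>.047)&(P[...,2]<.062)&(P[...,0]>.38)&(P[...,0]<.47)&(P[...,1]>-.24)&(P[...,1]<0)
    k=biggest(m)[0];print("grip",rect(P,k),P[k].mean(0))
    m=(P[...,0]>.37)&(P[...,0]<.5)&(P[...,1]>-.375)&(P[...,1]<-.268)&(P[...,2]>.07)&(P[...,2]<.135)
    s=P[m];print("panel n",np.linalg.svd(s-np.median(s,0))[2][2])
    cv2.imwrite(f"pics/{n}9.png",im)
```

```text
scene 1236 ((625.2900390625, -136.69174194335938), (140.83245849609375, 52.431007385253906), 89.14042663574219)
grip ((414.08380126953125, -70.87860107421875), (26.047853469848633, 68.51070404052734), 7.791788578033447) [ 0.41565393 -0.07094199  0.05395959]
panel n [0.85874025 0.03162612 0.51143422]
top 1081 ((622.8870239257812, -137.96949768066406), (139.49766540527344, 52.322689056396484), 89.77088928222656)
grip ((411.1907043457031, -74.23478698730469), (23.840118408203125, 70.37623596191406), 8.851119041442871) [ 0.41082521 -0.07365815  0.05386761]
panel n [0.862319   0.03137776 0.5053923 ]
```

View pics/top9.png

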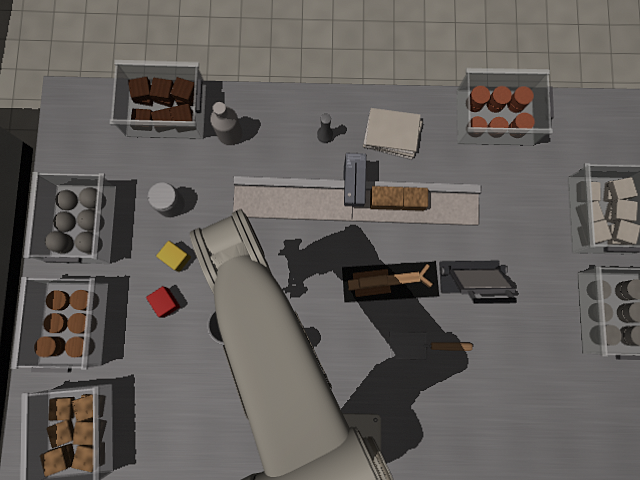

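Blocks at (400,197) are past the head against the fence, the stick lies on its mat at (388,280), and the panel leans about 30.6°. Handing in.

```bash
python3 -c "
from workcell import order
print(order.job_done())"
```

```text
the job is handed in; nothing more can be done
None
```

The job is handed in with no verdict returned: the panel leans about 30°, the 60 mm then the 80 mm block (no 100 mm one was there) went under the scan head and lie against the fence past it, the stick is back on its mat, and I never moved the mortar or tin.

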